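# Load and start the tile kiln

### The arm

A 7-joint arm with a two-finger parallel gripper is mounted at the origin on the work surface. World frame = base frame: x ahead of the robot, y to its left, z up, the work surface at z = 0. Lengths are in mm, angles in rad, forces in N, time in s.
With the tool pointing down it reaches from about 400 to 875 mm from the base axis. Payload 4.4 kg.
Tool frame: the origin (TCP) lies at the very end of the fingers, on their centre line; the grasp point (between the pads) lies 19 mm behind it; z points along the fingers, y is the line along which they close (so a half turn about z gives the same grasp; the last joint's range is limited). The gripper opens to 85 mm and grips with 20 to 120 N. Pads are 22 mm wide; open, the fingers measure 114 mm over their backs; the gripper's body (76 mm by 85 mm) begins 54 mm behind the grasp point. The pads swing forward as they close: fully open they stand 13 mm farther back than shut.
Start: joints at [1.182, 0.628, 0.038, 1.517, -0.027, 0.996, -0.02], TCP at [206.223, -616.433, 231.313] pointing down, gripper open.
Joint ranges: [-3.06, 3.06], [-0.37, 2.12], [-1.25, 1.32], [0.18, 2.47], [-1.1, 4.24], [0.23, 1.98], [-2.94, 2.94]. Speed limits (rad/s): [2.57, 2.57, 3.14, 3.14, 3.14, 3.14, 3.14].

### API

Orientations are given as [roll, pitch, yaw] about the fixed x, y, z axes, in that order (R = Rz(yaw) Ry(pitch) Rx(roll)).
In Python, from cell import status, get_image, ctrl, models gives the robot as it stands.
- The arm moves only by the shell command python3 -m handwheel 'ROWS' [OPENING]. ROWS is JSON, a list of rows, each an object with "delta_pos": the shift along the world's x, y, z in cm, a list of three; "yaw": the turn about the world's z in rad. A call has 1 to 10 rows; each row shifts and turns the commanded pose from where the row before left it; what a row does not reach is not made up. A row lasts 1/12 s, in which the tool goes at most 41.7 mm and 7.16 degrees, less where a joint would pass 70% of its speed; a pose out of reach is approached as far as the arm can. A call is refused whole if a number of a shift passes 4.17 or a number of a turn 0.125, either way. A call with a gripper value outside its range is refused whole. OPENING is the opening, from -1 (shut) to 1 (fully open), set as the call begins (- or left out, the last holds). The fingers move at their own pace and stop on an object; the grip force is fixed at half the most. Time passes only in rows, so rows that do not move let the fingers close. It gives the time, the measured TCP pose, the force, the opening and the grip force at its end, in the units of the state.
- status.read_state(): the state, without advancing time (a new reading comes with each control period).
- get_image(name): name is "scene" or "top" or "wrist"; returns a dict with "color" (420x560x3 uint8, red, green, blue), "z_map" (420x560 float32, mm along the optical axis (not along the pixel's ray), 0 where there is no reading), "fx", "fy", "cx", "cy" (pixels), "position" and "rotation" of the camera in the world; the wrist camera has in their place "hand_eye" (4x4, takes a point from camera to tool coordinates, whose origin is the TCP and whose axes are the flange's). Camera axes: x right, y up, looking along -z (the intrinsics and any distortion apply to the point x, -y, -z); pixel columns grow to the right and rows downward; lengths in mm; the calibration is good to about 2 mm. A picture is of the moment at which its call begins: read the wrist's pose just before it.
- ctrl.finish_job(): hands the job in; it is judged then, once.
Trained networks look in a picture, given as the dict that the camera call returned (one of the last four; its "shot" number tells which), for a name from the list of things; names that differ only in an ending like _2 or _b are one class to them, and where a whole thing is asked for, a point or a joint stands for the part that bears it (a point fixed in the world has none). Each returns a list of dicts, best first, with "score" (0 to 1); they miss things now and then, are a little off and sometimes report something else, mostly with a low value. They report only what shows in the picture. A call takes as long as a camera call. They do not tell look-alikes from the thing itself.
- models.boxes_of(picture, name): "rect" ([left, top, right, bottom] in pixels, round what is visible of it).
The state is a dict: "clock": time; "qpos": joint angles; "qd": joint speeds; "tau": joint torques, N m; "eef_pos": TCP position; "tool_rot": TCP orientation; "force": force on the tool from outside, world axes, zero at the start; "torque": the same for the moment, N m; "width": finger opening in mm; "gripper_force": force on a finger pad.
Only numpy, scipy, OpenCV 4.12 (cv2) and the standard library are available. Lean on these libraries where they do the work, as an engineer would, in place of code of your own. Each camera call takes 0.05 s, during which the arm holds its last target. There are 200 camera calls.

### The job

Stand all the white glazed pots upright on the kiln floor, each in a bay of its own, and leave the brown raw-clay pots where they are. Then push the kiln lid fully shut so that it seats on its catch, and slide the controller's fader until its middle is level with the red pointer. Finally press the keys fully down one at a time: yellow, then blue, then green to start the firing.

Things in the scene. Friction and masses are not known exactly. Their poses are not given: they have to be found in the camera images.
- kiln: Low tile kiln, a box of pale brick and bare metal, open at the top, 270 (x) x 260 (y) x 110 high, fixed, turned up to 0.12 rad. Origin: centre of its underside; axes those of the box, z up. Chamber 220 (x) x 210 (y), its floor 58 above the origin, 52 deep. A cross of white ribs, 6 thick, 28 high, along x = 0 and y = 0, makes four bays.
- lid_hinge (a point): Middle of the lid's hinge line, along the upper edge of the kiln's +y side: on the kiln at x 0, y +130, z 110. Its frame turns with the lid (shut: as the kiln's). The lid, 270 x 260 x 40 thick, 0.8 kg, turns about the edge of its inner (lower) face. At its free edge it has a wooden bar handle, 100 long, 22 off the edge.
- lid_push (a point): A point on the lid's outer (upper when shut) face, on its middle line, 190 from the hinge line and 70 from the free edge. Its z points out of the outer face; a place to push with shut fingers. Across from the hinge, at the kiln's x +80, y -145, stands the catch post, 16 wide, up to z 136; keep clear of it.
- lid (a joint): Lid angle, rad: 0 = fully shut, flat on the kiln; it starts near upright, 1.62 to 1.75 (stop at 1.8). The stiff hinge (1.1 N m friction) keeps it where it is left. A spring-ball catch resists from about 0.05 rad and is passed at about 0.025 rad; pushed on, the lid lies at 0 and is held. Pushing square to the lid at lid_push takes up to about 8 N all the way.
- console: Kiln controller, a flat grey desk box 170 (x) x 220 (y) x 30 high, fixed, turned up to 0.1 rad. Origin: centre of its underside. Carries the fader track at x +45 (along y) and three keys in a row at x -40, y -60, 0 and +60.
- fader (a joint): Position of the fader along its track, m: 0 at the console's -y end, 0.12 at its +y end; it grows towards console +y. Stays where left (friction 1.5 N).
- fader_top (a point): Centre of the top of the black fader grip (28 x, 20 y, 40 high, with a white line across its top). The top is 84.5 above the bench; the track's top 44. x, y, z as the console's.
- pointer: Red pointer on the console beside the track (on the side of the keys), 22 (x) x 14 (y) x 16 high, its narrow tip towards the track; it cannot be moved or hit. Origin on the console's top (30 above the bench), on the pointer's middle line; axes as the console's. The fader is set when its middle is level with the pointer along the console's y.
- pot_1: White glazed small pot, flaring cup, 36 foot, 42 at the top, 44 high (diameters, mm), about 70 g, solid to the touch. Standing on the bench at the start, or absent. Origin: centre of its underside; z up along the pot.
- pot_2: White glazed small pot, bellied jar, 34 foot, 43 at 20 up, 32 at the top, 42 high (diameters, mm), about 70 g, solid to the touch. Standing on the bench at the start, or absent. Origin: centre of its underside; z up along the pot.
- pot_3: White glazed small pot, jar with a neck, 38 foot, 42 up to 30, neck 24, 46 high (diameters, mm), about 70 g, solid to the touch. Standing on the bench at the start, or absent. Origin: centre of its underside; z up along the pot.
- pot_4: White glazed small pot, plain cylinder, 40 across, 40 high (diameters, mm), about 70 g, solid to the touch. Standing on the bench at the start, or absent. Origin: centre of its underside; z up along the pot.
- raw_1: Brown raw-clay pot with a small hoop handle on top, 63 high in all, 42 across. Not to be fired. Origin: centre of its underside.
- raw_2: Brown raw-clay pot with a small hoop handle on top, 63 high in all, 42 across. Not to be fired. Origin: centre of its underside.
- key_yellow (a joint): How far the yellow key is pressed, m: 0 up, 0.006 fully down; it takes about 5 N to bottom, springs back up, and counts as pressed from 0.004.
- key_yellow_top (a point): Centre of the top of the yellow round key (28 across, in a black collar of 44), 52 above the bench when up; pressed straight down. The keys' order along the row varies.
- key_blue (a joint): How far the blue key is pressed, m: 0 up, 0.006 fully down; it takes about 5 N to bottom, springs back up, and counts as pressed from 0.004.
- key_blue_top (a point): Centre of the top of the blue round key (28 across, in a black collar of 44), 52 above the bench when up; pressed straight down. The keys' order along the row varies.
- key_green (a joint): How far the green key is pressed, m: 0 up, 0.006 fully down; it takes about 5 N to bottom, springs back up, and counts as pressed from 0.004.
- key_green_top (a point): Centre of the top of the green round key (28 across, in a black collar of 44), 52 above the bench when up; pressed straight down. The keys' order along the row varies.
There are look-alikes about, which are no part of the job. What is shaped like the pot_3 but pink, purple or turquoise is not meant.

How it is judged (in metres and radians):
On the way, in this order (a step that is already met when the one before it is completed fails the run):
1. every white pot stands upright on the kiln floor in a bay of its own (x of pot_1 in the frame of kiln between -0.11 and 0.11 m and y of pot_1 in the frame of kiln between -0.105 and 0.105 m and z of pot_1 in the frame of kiln between 0.053 and 0.063 m and angle between each of pot_1, pot_2, pot_3, pot_4's own z axis and vertical below 0.2 rad and linear speed of each of pot_1, pot_2, pot_3, pot_4 below 0.03 m/s and x of pot_2 in the frame of kiln between -0.11 and 0.11 m and y of pot_2 in the frame of kiln between -0.105 and 0.105 m and z of pot_2 in the frame of kiln between 0.053 and 0.063 m and x of pot_3 in the frame of kiln between -0.11 and 0.11 m and y of pot_3 in the frame of kiln between -0.105 and 0.105 m and z of pot_3 in the frame of kiln between 0.053 and 0.063 m and x of pot_4 in the frame of kiln between -0.11 and 0.11 m and y of pot_4 in the frame of kiln between -0.105 and 0.105 m and z of pot_4 in the frame of kiln between 0.053 and 0.063 m and ((x of pot_2 in the frame of kiln above 0 m and x of pot_1 in the frame of kiln below 0 m) or (x of pot_1 in the frame of kiln above 0 m and x of pot_2 in the frame of kiln below 0 m) or (y of pot_2 in the frame of kiln above 0 m and y of pot_1 in the frame of kiln below 0 m) or (y of pot_1 in the frame of kiln above 0 m and y of pot_2 in the frame of kiln below 0 m)) and ((x of pot_3 in the frame of kiln above 0 m and x of pot_1 in the frame of kiln below 0 m) or (x of pot_1 in the frame of kiln above 0 m and x of pot_3 in the frame of kiln below 0 m) or (y of pot_3 in the frame of kiln above 0 m and y of pot_1 in the frame of kiln below 0 m) or (y of pot_1 in the frame of kiln above 0 m and y of pot_3 in the frame of kiln below 0 m)) and ((x of pot_3 in the frame of kiln above 0 m and x of pot_2 in the frame of kiln below 0 m) or (x of pot_2 in the frame of kiln above 0 m and x of pot_3 in the frame of kiln below 0 m) or (y of pot_3 in the frame of kiln above 0 m and y of pot_2 in the frame of kiln below 0 m) or (y of pot_2 in the frame of kiln above 0 m and y of pot_3 in the frame of kiln below 0 m)) and ((x of pot_4 in the frame of kiln above 0 m and x of pot_1 in the frame of kiln below 0 m) or (x of pot_1 in the frame of kiln above 0 m and x of pot_4 in the frame of kiln below 0 m) or (y of pot_4 in the frame of kiln above 0 m and y of pot_1 in the frame of kiln below 0 m) or (y of pot_1 in the frame of kiln above 0 m and y of pot_4 in the frame of kiln below 0 m)) and ((x of pot_4 in the frame of kiln above 0 m and x of pot_2 in the frame of kiln below 0 m) or (x of pot_2 in the frame of kiln above 0 m and x of pot_4 in the frame of kiln below 0 m) or (y of pot_4 in the frame of kiln above 0 m and y of pot_2 in the frame of kiln below 0 m) or (y of pot_2 in the frame of kiln above 0 m and y of pot_4 in the frame of kiln below 0 m)) and ((x of pot_4 in the frame of kiln above 0 m and x of pot_3 in the frame of kiln below 0 m) or (x of pot_3 in the frame of kiln above 0 m and x of pot_4 in the frame of kiln below 0 m) or (y of pot_4 in the frame of kiln above 0 m and y of pot_3 in the frame of kiln below 0 m) or (y of pot_3 in the frame of kiln above 0 m and y of pot_4 in the frame of kiln below 0 m))), for 0.3 s.
2. the lid is shut on its catch (value of joint lid below 0.015 rad), for 0.3 s.
3. the fader is level with the red pointer (y of fader_top in the frame of pointer between -0.006 and 0.006 m and velocity of joint fader between -0.01 and 0.01 m/s), for 0.3 s.
4. the yellow key is pressed (value of joint key_yellow above 0.004 m and value of joint each of key_blue, key_green below 0.002 m), for 0.02 s.
5. then the blue key (value of joint key_blue above 0.004 m and value of joint each of key_yellow, key_green below 0.002 m), for 0.02 s.
6. then the green key (value of joint key_green above 0.004 m and value of joint each of key_yellow, key_blue below 0.002 m), for 0.02 s.
At the end, for the whole second after the job is handed in: All present white pots stand on the kiln floor (tilt under 0.2 rad, each in a bay of its own, at rest), the lid is within 0.015 rad of shut, the fader's middle is within 6 mm of the pointer along the track, all keys are up again, and the brown pots are within 50 mm of where they stood (all of step 1 and all of step 3 and value of joint lid below 0.015 rad and value of joint each of key_yellow, key_blue, key_green below 0.002 m and distance of each of raw_1, raw_2 from where it was at the start of the episode below 0.05 m); the robot touches nothing.
It fails at once if two keys pressed at once (value of joint each of key_yellow, key_blue above 0.004 m or value of joint each of key_yellow, key_green above 0.004 m or value of joint each of key_blue, key_green above 0.004 m).
It fails at once if the green start key pressed while the lid is open (value of joint key_green above 0.004 m and value of joint lid above 0.05 rad).
It fails at once if a brown raw-clay pot moved more than 50 mm or tipped (distance of any of raw_1, raw_2 from where it was at the start of the episode above 0.05 m or angle between any of raw_1, raw_2's own z axis and vertical above 0.4 rad).
Of pot_1, pot_2, pot_3, pot_4 only 2 to 4 are there at a start; the rules pass over those that are not, and their reading is None.
At some moment in a run one of pot_1, pot_2, pot_3, pot_4 may be knocked a few centimetres aside while the robot is not near it.
It also fails if it takes over 210 s, if anything falls off the work surface, if the arm or the gripper's body presses on something with over 40 N, if the wrist force passes 120 N, or if a joint passes its speed limit or range.

## Working session

There is one attempt and no reset: what is moved stays moved. The work goes in short steps, Python scripts to look and compute and a shell command to move; the robot and the scene stay as the last step left them, time stands still between calls to the robot, and variables do not carry over. Pictures are saved under pics/ and viewed, at most 14 in all, crops included, and the job is handed in when it is done.

```bash
mkdir -p pics; ls; cat > h.py <<'E'
import numpy as np, cv2
from cell import status, get_image, ctrl, models
from scipy.spatial.transform import Rotation as Ro
def save(p,n,crop=None,s=1):
    im=p["color"]
    if crop: im=im[crop[1]:crop[3],crop[0]:crop[2]]
    if s!=1: im=cv2.resize(im,None,fx=s,fy=s,interpolation=cv2.INTER_CUBIC)
    cv2.imwrite("pics/"+n,im[:,:,::-1])
def pose(p,st=None):
    if "hand_eye" in p:
        T=np.eye(4);T[:3,:3]=Ro.from_euler("xyz",st["tool_rot"]).as_matrix();T[:3,3]=st["eef_pos"]
        T=T@np.array(p["hand_eye"]);return T[:3,:3],T[:3,3]
    R=np.array(p["rotation"]);
    if R.shape!=(3,3): R=Ro.from_euler("xyz",R).as_matrix()
    return R,np.array(p["position"])
def world(p,st=None):
    R,t=pose(p,st);z=p["z_map"];v,u=np.mgrid[:z.shape[0],:z.shape[1]]
    c=np.stack([(u-p["cx"])/p["fx"]*z,-(v-p["cy"])/p["fy"]*z,-z],-1)
    w=c@R.T+t; w[z==0]=np.nan
    return w
def ray(p,u,v,h,st=None):
    R,t=pose(p,st);d=R@np.array([(u-p["cx"])/p["fx"],-(v-p["cy"])/p["fy"],-1])
    return t+d*(h-t[2])/d[2]
E
python3 - <<'E'
from h import *
st=status.read_state();print(st)
for n in("scene","top"):
    p=get_image(n);save(p,n+"0.png")
    print(n,{k:v for k,v in p.items() if k not in("color","z_map")})
    for k in ["kiln","lid_push","console","fader_top","pointer","pot_1","pot_2","pot_3","pot_4","raw_1","key_yellow_top","key_blue_top","key_green_top"]:
        print(k,[(np.round(b["rect"]).tolist(),round(b["score"],2)) for b in models.boxes_of(p,k)][:5])
E
```

```text
pics
{'clock': 0.0, 'qpos': array([ 1.18222158,  0.62933353,  0.03843322,  1.51839405, -0.02698328,
        0.99632156, -0.01998102]), 'qd': array([-1.97206014e-03,  1.71181796e-05,  6.71446696e-04,  1.35372917e-03,
        2.10982546e-03, -2.00761106e-03, -1.34900813e-03]), 'tau': array([-7.08009293e-05, -5.63417208e+01,  1.22608244e+00, -1.93446493e+01,
        1.09443121e-02,  1.05067645e-02, -1.16480351e-05]), 'eef_pos': array([ 206.00126033, -615.8109909 ,  230.38878936]), 'tool_rot': array([-3.13965428e+00,  3.45387235e-05,  3.22809335e-01]), 'force': array([-0.43543201,  0.07554552,  0.39424027]), 'torque': array([ 0.00247196,  0.0066381 , -0.02633421]), 'gripper_force': 0.0, 'width': 85.21228061201573}
scene {'fx': 385.51262245511566, 'fy': 385.51262245511566, 'cx': 283.92906721838466, 'cy': 211.22879888037977, 'position': array([1007.02761403, -323.7989484 ,  584.50524097]), 'rotation': array([0.88577562, 0.00371644, 0.99525491]), 'shot': 1}
kiln [([271.0, 22.0, 506.0, 269.0], 0.97), ([239.0, 221.0, 258.0, 248.0], 0.74)]
lid_push [([364.0, 19.0, 506.0, 188.0], 0.87), ([275.0
[... 2207 characters left out ...]
, 321.0, 213.0], 0.73), ([279.0, 148.0, 290.0, 166.0], 0.58), ([320.0, 254.0, 331.0, 271.0], 0.58), ([308.0, 277.0, 327.0, 294.0], 0.56)]
pot_3 [([281.0, 198.0, 295.0, 218.0], 0.75), ([306.0, 195.0, 321.0, 213.0], 0.73), ([279.0, 148.0, 290.0, 166.0], 0.58), ([320.0, 254.0, 331.0, 271.0], 0.58), ([308.0, 277.0, 327.0, 294.0], 0.56)]
pot_4 [([281.0, 198.0, 295.0, 218.0], 0.75), ([306.0, 195.0, 321.0, 213.0], 0.73), ([279.0, 148.0, 290.0, 166.0], 0.58), ([320.0, 254.0, 331.0, 271.0], 0.58), ([308.0, 277.0, 327.0, 294.0], 0.56)]
raw_1 [([310.0, 150.0, 323.0, 168.0], 0.52), ([286.0, 236.0, 303.0, 250.0], 0.5)]
key_yellow_top []
key_blue_top [([375.0, 210.0, 386.0, 222.0], 0.38)]
key_green_top []
```

View pics/scene0.png

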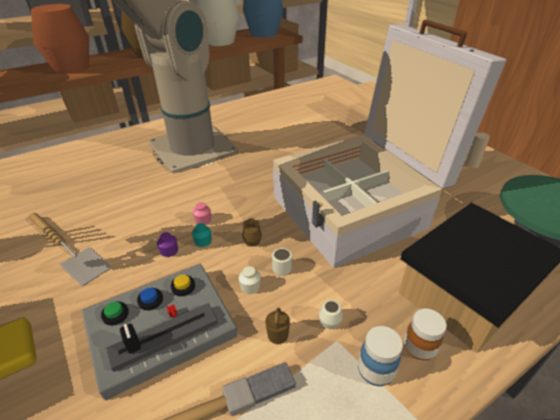

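View pics/top0.png

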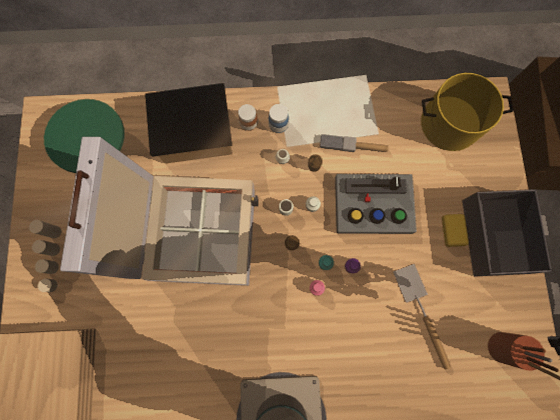

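Scene: white pots at (282,262), (250,280) and (331,314). The look-alikes are pink (203,213), purple (168,244) and turquoise (202,235). The raw pots are at (252,232) and (278,325), the white bottles at (381,353) and (427,330), and there are jars beyond the lid. In the top view the white pots are at (286,207), (313,204) and (283,156). I'll choose the three white ones.

```bash
cat > m.py <<'E'
from h import *
def blob(w,u0,v0,r,zmin,zmax=200):
    s=w[max(0,v0-r):v0+r+1,max(0,u0-r):u0+r+1].reshape(-1,3); s=s[(s[:,2]>zmin)&(s[:,2]<zmax)]
    return s
E
python3 - <<'E'
from m import *
S=get_image("scene");T=get_image("top");ws=world(S);wt=world(T)
np.save("ws.npy",ws);np.save("wt.npy",wt)
print("bench",[wt[y,x].round(0) for x,y in[(200,320),(400,320),(420,160)]],[ws[y,x].round() for x,y in[(60,170),(300,370)]])
for n,(a,b),(c,d) in [("A",(286,207),(282,262)),("B",(313,204),(250,280)),("C",(283,156),(331,314)),("rawN",(292,242),(252,232)),("rawF",(315,162),(278,325)),("pink",(318,288),(203,213)),("purple",(353,266),(168,244)),("turq",(327,262),(202,235))]:
    for w,(u,v) in((wt,(a,b)),(ws,(c,d))):
        s=blob(w,u,v,13,10,120)
        top=np.percentile(s[:,2],97) ; q=s[s[:,2]>top-8]
        print(n,"top z",top.round(),"topctr",((q.min(0)+q.max(0))/2).round(),"span",np.ptp(s,axis=0).round(),"mid",((s.min(0)+s.max(0))/2).round(), len(s))
save(S,"crop1.png",(80,190,380,410),2.6)
# kiln points: rim z~110
m=(wt[...,2]>103)&(wt[...,2]<116)
v,u=np.nonzero(m); k=(u>130)&(u<270)&(v>165)&(v<300)
P=wt[v[k],u[k]][:,:2].astype(np.float32); print("rim",len(P),cv2.minAreaRect(P))
m=(ws[...,2]>103)&(ws[...,2]<116); v,u=np.nonzero(m);k=(u>270)&(u<460)&(v>110)&(v<270)
P=ws[v[k],u[k]][:,:2].astype(np.float32); print("rim s",len(P),cv2.minAreaRect(P))
m=(wt[...,2]>24)&(wt[...,2]<38); v,u=np.nonzero(m);k=(u>325)&(u<425)&(v>165)&(v<245)
P=wt[v[k],u[k]][:,:2].astype(np.float32); print("console",len(P),cv2.minAreaRect(P))
m=(ws[...,2]>24)&(ws[...,2]<38); v,u=np.nonzero(m);k=(u>80)&(u<240)&(v>260)&(v<405)
P=ws[v[k],u[k]][:,:2].astype(np.float32); print("console s",len(P),cv2.minAreaRect(P))
E
```

```text
bench [array([259., 210.,   2.]), array([ 232., -332.,    0.]), array([ 686., -443.,   -0.])] [array([ -88., -357.,   -1.]), array([ 755., -133.,    0.])]
A top z 45.0 topctr [557. -39.  42.] span [38. 37. 34.] mid [556. -39.  29.] 185
A top z 41.0 topctr [558. -41.  38.] span [40. 40. 33.] mid [558. -41.  26.] 419
B top z 49.0 topctr [ 563. -114.   46.] span [41. 40. 40.] mid [ 563. -114.   30.] 178
B top z 47.0 topctr [ 563. -118.   44.] span [37. 41. 38.] mid [ 565. -117.   29.] 426
C top z 46.0 topctr [708. -35.  43.] span [35. 38. 32.] mid [706. -35.  31.] 163
C top z 44.0 topctr [710. -38.  41.] span [36. 38. 35.] mid [712. -39.  28.] 514
rawN top z 65.0 topctr [456. -48.  63.] span [40. 39. 48.] mid [456. -49.  44.] 180
rawN top z 63.0 topctr [456. -53.  61.] span [36. 40. 57.] mid [458. -54.  38.] 401
rawF top z 65.0 topctr [ 682. -127.   62.] span [41. 38. 56.] mid [ 684. -128.   39.] 191
rawF top z 64.0 topctr [ 688. -134.   62.] span [41. 41. 57.] mid [ 682. -130.   39.] 592
pink top z 50.0 topctr [ 330. -111.   47.] span [38. 38. 24.] mid [ 330. -110.   39.] 186
pink top 
[... 198 characters left out ...]
[ 384. -215.   43.] span [32. 41. 38.] mid [ 389. -215.   29.] 361
turq top z 49.0 topctr [ 397. -140.   47.] span [39. 39. 29.] mid [ 396. -139.   37.] 183
turq top z 47.0 topctr [ 397. -143.   43.] span [74. 43. 38.] mid [ 381. -142.   29.] 337
rim 3816 ((491.58270263671875, 183.8491668701172), (280.3691711425781, 270.6993103027344), 84.65428161621094)
rim s 5943 ((569.813720703125, 188.95999145507812), (460.7229919433594, 309.3909912109375), 2.718949317932129)
console 3059 ((556.9417724609375, -290.7977600097656), (220.87698364257812, 169.66549682617188), 86.86432647705078)
console s 7182 ((559.2136840820312, -266.8885803222656), (273.14019775390625, 171.71351623535156), 87.0140609741211)
```

View pics/crop1.png

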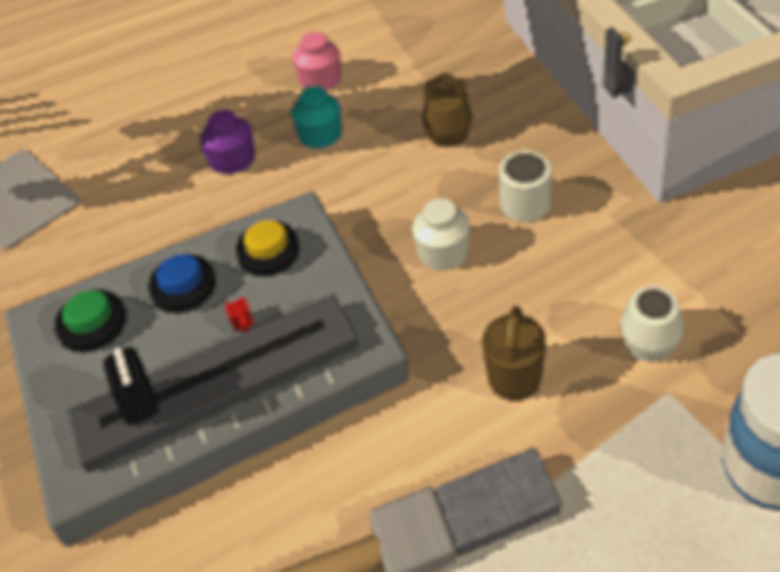

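A is the plain cylinder, B the necked jar and C the bellied jar. The three coloured pots have B's shape but the wrong colour. Next I'll fit the kiln and console and check the light jar behind the lid at top (44,286).

```bash
python3 - <<'E'
from m import *
T=get_image("top");wt=np.load("wt.npy");ws=np.load("ws.npy")
print([(np.round(b["rect"]).tolist(),round(b["score"],2)) for b in models.boxes_of(T,"pot_1")])
for c in[(38,228),(40,248),(45,266),(44,286)]:
    s=blob(wt,*c,10,10,300); print(c,s.mean(0).round(),s[:,2].max().round(),np.ptp(s,axis=0).round(),T["color"][c[1],c[0]])
save(T,"crop2.png",(20,130,270,300),3)
for nm,w,(ul,uh,vl,vh) in(("top",wt,(130,270,165,300)),("scene",ws,(270,470,110,270))):
    for lo,hi,t in((103,116,"rim"),(82,90,"rib"),(54,63,"floor")):
        m=(w[...,2]>lo)&(w[...,2]<hi); v,u=np.nonzero(m);k=(u>ul)&(u<uh)&(v>vl)&(v<vh);P=w[v[k],u[k]]
        yaw=-0.093;c,s=np.cos(yaw),np.sin(yaw);q=(P[:,:2]-[491,190])@np.array([[c,-s],[s,c]])
        k=(abs(q)<170).all(1);q=q[k];print(nm,t,len(q),P[k,2].mean().round(1),np.percentile(q,[1,5,50,95,99],axis=0).round().tolist())
        np.save(f"{nm}_{t}.npy",P[k])
# fader/pointer/keys colours
S=get_image("scene")
for nm,p,w in(("top",T,wt),("scene",S,ws)):
    hsv=cv2.cvtColor(p["color"],cv2.COLOR_RGB2HSV)
    con=(abs(w[...,0]-557)<110)&(abs(w[...,1]+291)<125)
    for k,(a,b) in dict(red=(0,8),yellow=(18,32),blue=(100,125),green=(50,80)).items():
        h=hsv[...,0];m=(h>=a)&(h<=b) if k!="red" else (h<8)|(h>172)
        m&=(hsv[...,1]>120)&(hsv[...,2]>50)&con&(w[...,2]>33);q=w[m]
        if len(q): print(nm,k,len(q),((np.percentile(q,3,axis=0)+np.percentile(q,97,axis=0))/2).round(1),np.percentile(q,95,axis=0).round())
    m=con&(w[...,2]>66)&(w[...,2]<95);q=w[m];print(nm,"fader",len(q),((q.min(0)+q.max(0))/2).round(1),np.ptp(q,axis=0).round(1))
E
```

```text
[([312.0, 276.0, 327.0, 291.0], 0.71), ([346.0, 257.0, 366.0, 270.0], 0.68), ([278.0, 148.0, 291.0, 169.0], 0.56), ([306.0, 198.0, 320.0, 214.0], 0.53), ([322.0, 254.0, 332.0, 270.0], 0.49), ([59.0, 131.0, 154.0, 275.0], 0.49)]
(38, 228) [519. 616.  83.] 97.0 [34. 40. 68.] [125 102  80]
(40, 248) [469. 616.  65.] 75.0 [34. 39. 51.] [128 108  81]
(45, 266) [420. 615.  43.] 55.0 [35. 40. 45.] [128 107  83]
(44, 286) [371. 618.  28.] 36.0 [35. 37. 25.] [203 174 137]
top rim 3816 110.5 [[-133.0, -128.0], [-130.0, -124.0], [-9.0, 8.0], [131.0, 128.0], [135.0, 132.0]]
top rib 661 86.3 [[-135.0, -130.0], [-135.0, -129.0], [0.0, 2.0], [110.0, 107.0], [111.0, 108.0]]
top floor 5242 59.3 [[-103.0, -96.0], [-96.0, -88.0], [-5.0, 5.0], [100.0, 98.0], [109.0, 106.0]]
scene rim 3819 109.2 [[-135.0, -132.0], [-128.0, -130.0], [49.0, -8.0], [134.0, 129.0], [135.0, 132.0]]
scene rib 1359 85.8 [[-114.0, -147.0], [-111.0, -132.0], [3.0, -3.0], [136.0, 105.0], [137.0, 117.0]]
scene floor 2626 58.6 [[-112.0, -132.0], [-108.0, -131.0], [4.0, -4.0], [135.0, 101.0], [136.0, 106.0]]
top red 39 [ 569.5 -265.3   42.5] [ 578. -259.   50.]
top yellow 94 [ 520.  -228.5   49.2] [ 532. -216.   55.]
top blue 73 [ 517.4 -287.9   52.2] [ 527. -277.   56.]
top green 67 [ 512.9 -347.2   51.8] [ 524. -337.   55.]
top fader 96 [ 599.2 -339.3   78.1] [28.5 21.4 22. ]
scene red 93 [ 569.8 -267.9   41.2] [ 580. -262.   47.]
scene yellow 220 [ 521.5 -230.3   47.2] [ 534. -218.   53.]
scene blue 223 [ 519.  -290.6   46.8] [ 531. -278.   53.]
scene green 237 [ 516.2 -350.7   47.2] [ 527. -339.   53.]
scene fader 317 [ 601.  -341.8   76.8] [29.3 20.6 21.5]
```

View pics/crop2.png

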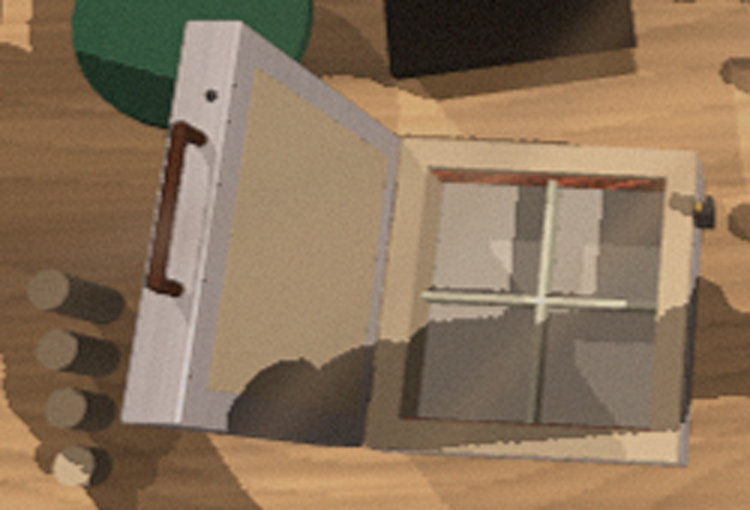

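The jars behind the lid are four wooden pegs of stepped height, so only three white pots are present. The kiln is at about (491,190) with yaw -0.093, and the console at about (557.5,-292) with yaw -0.055. First I move above pot A.

```bash
python3 -m handwheel '[{"delta_pos":[1.75,2.9,-0.3],"yaw":0.058},{"delta_pos":[1.75,2.9,-0.3],"yaw":0.058},{"delta_pos":[1.75,2.9,-0.3],"yaw":0.058},{"delta_pos":[1.75,2.9,-0.3],"yaw":0.058},{"delta_pos":[1.75,2.9,-0.3],"yaw":0.058},{"delta_pos":[1.75,2.9,-0.3],"yaw":0.058},{"delta_pos":[1.75,2.9,-0.3],"yaw":0.058},{"delta_pos":[1.75,2.9,-0.3],"yaw":0.058},{"delta_pos":[1.75,2.9,-0.3],"yaw":0.058},{"delta_pos":[1.75,2.9,-0.3],"yaw":0.058}]' 1
python3 -m handwheel '[{"delta_pos":[1.75,2.9,-0.3],"yaw":0.058},{"delta_pos":[1.75,2.9,-0.3],"yaw":0.058},{"delta_pos":[1.75,2.9,-0.3],"yaw":0.058},{"delta_pos":[1.75,2.9,-0.3],"yaw":0.058},{"delta_pos":[1.75,2.9,-0.3],"yaw":0.058},{"delta_pos":[1.75,2.9,-0.3],"yaw":0.058},{"delta_pos":[1.75,2.9,-0.3],"yaw":0.058},{"delta_pos":[1.75,2.9,-0.3],"yaw":0.058},{"delta_pos":[1.75,2.5,-0.3],"yaw":0.058},{"delta_pos":[0,0,0]}]'
python3 - <<'E'
from m import *
st=status.read_state();p=get_image("wrist");save(p,"w1.png");w=world(p,st)
print(st["eef_pos"],st["tool_rot"])
for n,(x,y) in dict(A=(557,-40),B=(564,-116)).items():
    k=(np.hypot(w[...,0]-x,w[...,1]-y)<32)&(w[...,2]>15)&(w[...,2]<80);q=w[k]
    if len(q): print(n,len(q),((np.percentile(q,2,axis=0)+np.percentile(q,98,axis=0))/2).round(1),np.ptp(q,axis=0).round(),q[:,2].max())
E
```

```text
clock: 2.48
eef_pos: [381.9, -325.1, 201.5]
tool_rot: [3.141, 0.0, 0.905]
force: [0.4, -0.6, -1.1]
width: 85.4
gripper_force: 0.0
[ 381.93365915 -325.14342033  201.46534268] [3.14086235e+00 3.27831879e-05 9.05438784e-01]schema error: expected keys delta_pos, yaw
```

View pics/w1.png

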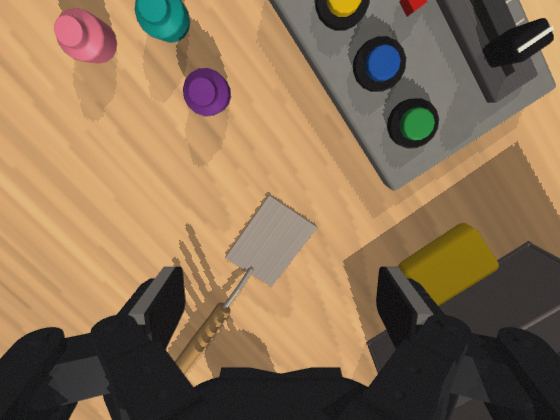

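This wrist view is from mid-route: the keys are at (420,122), (382,62) and (343,8), and the coloured look-alikes are at upper left. The second call was refused because each row needs a yaw, so I'm sending it again.

```bash
python3 -m handwheel '[{"delta_pos":[1.95,3.15,-0.5],"yaw":0.064},{"delta_pos":[1.95,3.15,-0.5],"yaw":0.064},{"delta_pos":[1.95,3.15,-0.5],"yaw":0.064},{"delta_pos":[1.95,3.15,-0.5],"yaw":0.064},{"delta_pos":[1.95,3.15,-0.5],"yaw":0.064},{"delta_pos":[1.95,3.15,-0.5],"yaw":0.064},{"delta_pos":[1.95,3.15,-0.5],"yaw":0.064},{"delta_pos":[1.95,3.15,-0.5],"yaw":0.064},{"delta_pos":[1.9,3.2,-0.5],"yaw":0.064},{"delta_pos":[0,0,0],"yaw":0}]' 1
cat > w.py <<'E'
from m import *
import sys
def look(pts,name=None,zlo=15,zhi=90,r=32):
    st=status.read_state();p=get_image("wrist");w=world(p,st)
    if name: save(p,name)
    print(st["eef_pos"].round(1),st["tool_rot"].round(3),"force",st["force"].round(1))
    for n,(x,y) in pts.items():
        k=(np.hypot(w[...,0]-x,w[...,1]-y)<r)&(w[...,2]>zlo)&(w[...,2]<zhi);q=w[k]
        if len(q): print(n,len(q),((np.percentile(q,2,axis=0)+np.percentile(q,98,axis=0))/2).round(1),np.ptp(q,axis=0).round(),q[:,2].max().round())
    return st,p,w
E
python3 - <<'E'
from w import *
look(dict(A=(557,-40),B=(564,-116),C=(709,-37)),"w2.png")
E
```

```text
clock: 3.37
eef_pos: [560.2, -33.1, 156.1]
tool_rot: [3.138, -0.007, 1.491]
force: [0.2, 0.8, -0.3]
width: 85.4
gripper_force: 0.0
[560.2 -33.1 156.1] [ 3.138 -0.007  1.491] force [ 0.2  0.8 -0.3]
A 1909 [555.9 -38.2  29.5] [39. 39. 26.] 41.0
B 1610 [ 562.3 -111.7   31. ] [41. 38. 31.] 46.0
C 2192 [704.8 -34.4  29.8] [37. 41. 27.] 42.0
```

View pics/w2.png

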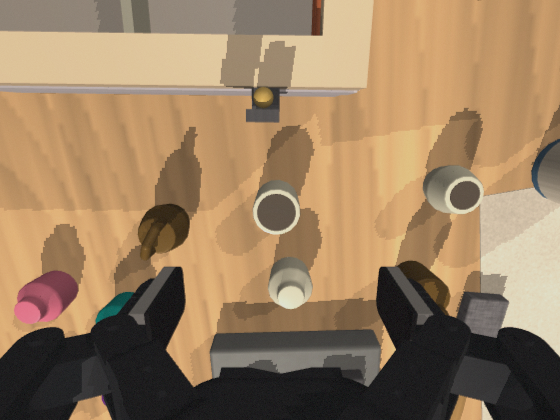

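The wrist view shows A at (276,208), B at (291,282), C at (455,190), the raw pots at (164,228) and (423,288), and the catch post at (263,103). The positions agree with the two fixed views, so I descend on A.

```bash
python3 -m handwheel '[{"delta_pos":[0,0,-2.5],"yaw":0},{"delta_pos":[0,0,-2.5],"yaw":0},{"delta_pos":[0,0,-2.5],"yaw":0},{"delta_pos":[0,0,-1],"yaw":0},{"delta_pos":[0,0,0],"yaw":0},{"delta_pos":[0,0,0],"yaw":0}]' 1
python3 - <<'E'
from w import *
look(dict(A=(557,-40)))
E
```

```text
clock: 3.92
eef_pos: [556.1, -43.2, 71.5]
tool_rot: [-3.141, 0.0, 1.478]
force: [0.2, 0.2, -0.2]
width: 85.6
gripper_force: 0.0
[556.1 -43.2  71.5] [-3.141  0.     1.478] force [ 0.2  0.2 -0.2]
A 4005 [556.  -38.2  29.2] [39. 40. 26.] 41.0
```

```bash
python3 -m handwheel '[{"delta_pos":[0,0.45,-1],"yaw":0},{"delta_pos":[0,0,-2],"yaw":0},{"delta_pos":[0,0,-2],"yaw":0},{"delta_pos":[0,0,-1.2],"yaw":0},{"delta_pos":[0,0,-0.6],"yaw":0},{"delta_pos":[0,0,0],"yaw":0}]' 1
python3 -m handwheel '[{"delta_pos":[0,0,0],"yaw":0},{"delta_pos":[0,0,0],"yaw":0},{"delta_pos":[0,0,0],"yaw":0},{"delta_pos":[0,0,0],"yaw":0},{"delta_pos":[0,0,0],"yaw":0},{"delta_pos":[0,0,0],"yaw":0},{"delta_pos":[0,0,0],"yaw":0}]' -1
```

```text
clock: 4.47
eef_pos: [555.7, -37.7, 2.5]
tool_rot: [-3.14, 0.0, 1.479]
force: [0.6, 0.5, 0.8]
width: 85.3
gripper_force: 0.0
clock: 5.05
eef_pos: [556.9, -38.0, 4.4]
tool_rot: [3.14, -0.0, 1.479]
force: [-0.7, 0.1, 6.0]
width: 38.6
gripper_force: 60.1
```

```bash
python3 -m handwheel '[{"delta_pos":[0,0,1.5],"yaw":0},{"delta_pos":[0,0,3],"yaw":0},{"delta_pos":[0,0,3.5],"yaw":0},{"delta_pos":[0,0,3.5],"yaw":0},{"delta_pos":[0,0,3.5],"yaw":0},{"delta_pos":[0,1.5,2],"yaw":0},{"delta_pos":[0,3.2,0],"yaw":0},{"delta_pos":[0,3.2,0],"yaw":0}]'
python3 -m handwheel '[{"delta_pos":[0,3.2,0],"yaw":0},{"delta_pos":[0,3.2,0],"yaw":0},{"delta_pos":[0,3.2,0],"yaw":0},{"delta_pos":[-0.4,3.2,0],"yaw":0},{"delta_pos":[0,3,0],"yaw":0},{"delta_pos":[0,2.5,0],"yaw":0},{"delta_pos":[0,1.4,0],"yaw":0},{"delta_pos":[0,0,0],"yaw":0},{"delta_pos":[0,0,0],"yaw":0}]'
python3 - <<'E'
from w import *
st,p,w=look({},"w3.png")
k=(w[...,2]>83)&(w[...,2]<90);q=w[k]
yaw=-0.093;c,s=np.cos(yaw),np.sin(yaw);r=(q[:,:2]-[491,190])@np.array([[c,-s],[s,c]])
i=(abs(r[:,0])<12)&(abs(r[:,1])<100);j=(abs(r[:,1])<12)&(abs(r[:,0])<100)
print(i.sum(),np.median(r[i,0]) if i.any() else 0,j.sum(),np.median(r[j,1]) if j.any() else 0)
E
```

```text
clock: 5.72
eef_pos: [557.5, 40.3, 175.6]
tool_rot: [3.137, 0.0, 1.475]
force: [0.8, 0.3, -1.5]
width: 38.9
gripper_force: 60.4
clock: 6.47
eef_pos: [552.0, 237.6, 173.2]
tool_rot: [-3.141, 0.001, 1.48]
force: [-0.2, 0.5, -1.5]
width: 38.7
gripper_force: 60.3
[552.  237.6 173.2] [-3.141e+00  1.000e-03  1.480e+00] force [-0.2  0.5 -1.5]
1077 -0.867267268437951 986 0.24200352699571037
```

```bash
python3 -m handwheel '[{"delta_pos":[0,0,-2],"yaw":0},{"delta_pos":[0,0,-3],"yaw":0},{"delta_pos":[0,0,-3],"yaw":0},{"delta_pos":[0,0,-1.5],"yaw":0},{"delta_pos":[0,0,-0.8],"yaw":0},{"delta_pos":[0,0,-0.4],"yaw":0},{"delta_pos":[0,0,-0.3],"yaw":0},{"delta_pos":[0,0,0],"yaw":0},{"delta_pos":[0,0,0],"yaw":0}]'
python3 - <<'E'
from h import *
s=status.read_state();print(s["eef_pos"],s["force"])
E
```

```text
clock: 7.27
eef_pos: [553.1, 238.0, 64.4]
tool_rot: [3.14, -0.001, 1.478]
force: [-0.4, 1.0, -0.0]
width: 38.5
gripper_force: 60.3
[553.06722057 238.04709408  64.37135221] [-0.36333099  0.95927103 -0.02506038]
```

```bash
python3 -m handwheel '[{"delta_pos":[0,0,-0.2],"yaw":0},{"delta_pos":[0,0,0],"yaw":0}]'
python3 -m handwheel '[{"delta_pos":[0,0,0],"yaw":0},{"delta_pos":[0,0,0],"yaw":0},{"delta_pos":[0,0,0],"yaw":0},{"delta_pos":[0,0,1],"yaw":0},{"delta_pos":[0,0,2],"yaw":0},{"delta_pos":[0,0,3],"yaw":0},{"delta_pos":[0,0,3],"yaw":0},{"delta_pos":[0,-2,2],"yaw":0},{"delta_pos":[0,-3,0],"yaw":0},{"delta_pos":[0,-3,0],"yaw":0}]' 0.4
python3 - <<'E'
from w import *
look(dict(A=(552,238)),"w4.png",zlo=70,zhi=106,r=27)
E
python3 -m handwheel '[{"delta_pos":[0,-3.5,0],"yaw":0},{"delta_pos":[0,-3.5,0],"yaw":0},{"delta_pos":[0,-3.5,0],"yaw":0},{"delta_pos":[0.2,-3.5,0],"yaw":0},{"delta_pos":[0.2,-3.5,0],"yaw":0},{"delta_pos":[0.2,-3.5,0],"yaw":0},{"delta_pos":[0.2,-3.5,0],"yaw":0},{"delta_pos":[0.2,-2.5,-2],"yaw":0},{"delta_pos":[0,0,-3],"yaw":0},{"delta_pos":[0,0,0],"yaw":0}]' 1
python3 - <<'E'
from w import *
look(dict(B=(563,-114)))
E
```

```text
clock: 7.43
eef_pos: [553.3, 238.4, 62.5]
tool_rot: [3.139, -0.001, 1.479]
force: [0.4, -0.2, 2.8]
width: 38.5
gripper_force: 60.6
clock: 8.27
eef_pos: [553.5, 158.6, 173.9]
tool_rot: [3.137, -0.002, 1.481]
force: [-0.1, -1.0, -0.3]
width: 59.7
gripper_force: 0.0
[553.5 158.6 173.9] [ 3.137e+00 -2.000e-03  1.481e+00] force [-0.1 -1.  -0.3]
A 3153 [552.3 236.8  96.4] [39. 39.  6.] 99.0
clock: 9.15
eef_pos: [558.8, -114.4, 117.5]
tool_rot: [-3.134, 0.001, 1.474]
force: [-1.0, 1.6, -0.5]
width: 85.3
gripper_force: 0.0
[ 558.8 -114.4  117.5] [-3.134e+00  1.000e-03  1.474e+00] force [-1.   1.6 -0.5]
B 2429 [ 562.1 -115.    32.9] [42. 41. 31.] 46.0
```

A stands upright in its bay, its top level at z 97-99. Now B.

```bash
python3 -m handwheel '[{"delta_pos":[0.3,0,-2],"yaw":0},{"delta_pos":[0,0,-3],"yaw":0},{"delta_pos":[0,0,-3],"yaw":0},{"delta_pos":[0,0,-2],"yaw":0},{"delta_pos":[0,0,-1.1],"yaw":0},{"delta_pos":[0,0,-0.3],"yaw":0},{"delta_pos":[0,0,0],"yaw":0},{"delta_pos":[0,0,0],"yaw":0}]' 1
python3 -m handwheel '[{"delta_pos":[0,0,0],"yaw":0},{"delta_pos":[0,0,0],"yaw":0},{"delta_pos":[0,0,0],"yaw":0},{"delta_pos":[0,0,0],"yaw":0},{"delta_pos":[0,0,0],"yaw":0},{"delta_pos":[0,0,0],"yaw":0},{"delta_pos":[0,0,0],"yaw":0}]' -1
```

```text
clock: 9.87
eef_pos: [566.6, -111.4, 8.9]
tool_rot: [3.139, -0.0, 1.48]
force: [1.3, -0.4, -0.2]
width: 85.3
gripper_force: 0.0
clock: 10.45
eef_pos: [565.5, -112.1, 8.5]
tool_rot: [3.141, 0.0, 1.479]
force: [-1.3, 0.4, 7.8]
width: 38.7
gripper_force: 59.6
```

The fingers closed 6 mm too high, so I release, lower and regrip.

```bash
python3 -m handwheel '[{"delta_pos":[0,0,0],"yaw":0},{"delta_pos":[0,0,0],"yaw":0},{"delta_pos":[0,0,0],"yaw":0},{"delta_pos":[-0.2,-0.2,-0.2],"yaw":0},{"delta_pos":[0,0,-0.3],"yaw":0},{"delta_pos":[0,0,0],"yaw":0},{"delta_pos":[0,0,0],"yaw":0}]' 0.8
python3 - <<'E'
from w import *
look(dict(B=(563,-114)),"w5.png",r=27)
E
python3 -m handwheel '[{"delta_pos":[0,0,0],"yaw":0},{"delta_pos":[0,0,0],"yaw":0},{"delta_pos":[0,0,0],"yaw":0},{"delta_pos":[0,0,0],"yaw":0},{"delta_pos":[0,0,0],"yaw":0},{"delta_pos":[0,0,0],"yaw":0},{"delta_pos":[0,0,0],"yaw":0}]' -1
```

```text
clock: 11.03
eef_pos: [562.9, -113.9, 1.9]
tool_rot: [-3.141, -0.0, 1.479]
force: [-0.1, 0.5, 0.5]
width: 77.1
gripper_force: 0.0
[ 562.9 -113.9    1.9] [-3.141 -0.     1.479] force [-0.1  0.5  0.5]
B 16579 [ 564.6 -110.3   54.5] [45. 38. 75.] 90.0
clock: 11.67
eef_pos: [563.4, -113.9, 2.8]
tool_rot: [3.141, 0.0, 1.479]
force: [-0.5, 0.2, 5.5]
width: 38.8
gripper_force: 60.2
```

View pics/w5.png

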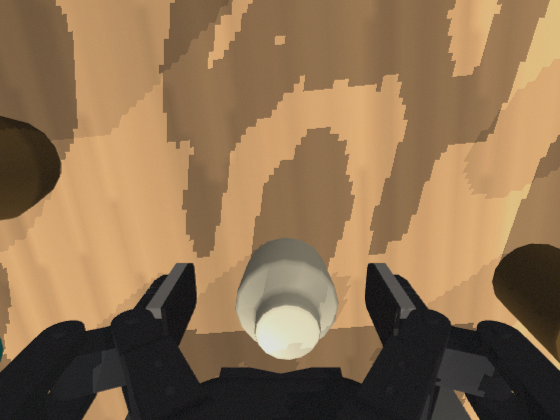

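B stands upright between the pads, centred at (287,290), and is gripped. Carrying it to the (+x,-y) bay.

```bash
python3 -m handwheel '[{"delta_pos":[0,0,1.5],"yaw":0},{"delta_pos":[0,0,3],"yaw":0},{"delta_pos":[0,0,3.5],"yaw":0},{"delta_pos":[0,0,3.5],"yaw":0},{"delta_pos":[0,0,3.5],"yaw":0},{"delta_pos":[0,1.5,2.2],"yaw":0},{"delta_pos":[0,3,0],"yaw":0},{"delta_pos":[0,3,0],"yaw":0}]'
python3 -m handwheel '[{"delta_pos":[-0.5,3,0],"yaw":0},{"delta_pos":[-0.5,3,0],"yaw":0},{"delta_pos":[-0.5,3,0],"yaw":0},{"delta_pos":[-0.5,3,0],"yaw":0},{"delta_pos":[-0.1,3,0],"yaw":0},{"delta_pos":[0,2,0],"yaw":0},{"delta_pos":[0,0,-2],"yaw":0},{"delta_pos":[0,0,-3],"yaw":0},{"delta_pos":[0,0,0],"yaw":0},{"delta_pos":[0,0,0],"yaw":0}]'
```

```text
clock: 12.33
eef_pos: [564.2, -39.7, 176.1]
tool_rot: [3.138, 0.0, 1.475]
force: [0.7, 0.9, -2.2]
width: 39.0
gripper_force: 60.5
clock: 13.17
eef_pos: [540.7, 130.5, 123.1]
tool_rot: [-3.138, 0.002, 1.479]
force: [0.6, 0.4, -0.8]
width: 38.9
gripper_force: 60.7
```

```bash
python3 -m handwheel '[{"delta_pos":[0,0,-2],"yaw":0},{"delta_pos":[0,0,-2],"yaw":0},{"delta_pos":[0,0,-1],"yaw":0},{"delta_pos":[0,0,-0.6],"yaw":0},{"delta_pos":[0,0,-0.4],"yaw":0},{"delta_pos":[0,0,-0.1],"yaw":0},{"delta_pos":[0,0,0],"yaw":0},{"delta_pos":[0,0,0],"yaw":0}]'
python3 -m handwheel '[{"delta_pos":[0,0,0],"yaw":0},{"delta_pos":[0,0,0],"yaw":0},{"delta_pos":[0,0,0],"yaw":0},{"delta_pos":[0,0,1],"yaw":0},{"delta_pos":[0,0,2],"yaw":0},{"delta_pos":[0,0,3],"yaw":0},{"delta_pos":[0,0,3],"yaw":0},{"delta_pos":[0,-2,2],"yaw":0},{"delta_pos":[2,-3,0],"yaw":0},{"delta_pos":[2,-3,0],"yaw":0}]' 0.4
python3 - <<'E'
from w import *
look(dict(A=(552,238),B=(541,130)),"w6.png",zlo=70,zhi=106,r=27)
E
```

```text
clock: 13.83
eef_pos: [542.8, 131.2, 64.1]
tool_rot: [3.14, -0.001, 1.479]
force: [-1.0, 0.1, 0.1]
width: 39.4
gripper_force: 60.8
clock: 14.67
eef_pos: [583.2, 51.7, 176.5]
tool_rot: [3.138, -0.001, 1.482]
force: [1.1, -0.8, -0.6]
width: 59.6
gripper_force: 0.0
[583.2  51.7 176.5] [ 3.138e+00 -1.000e-03  1.482e+00] force [ 1.1 -0.8 -0.6]
B 3069 [542.4 128.7  94.3] [41. 41. 34.] 104.0
```

```bash
python3 -m handwheel '[{"delta_pos":[2.5,-1.7,0],"yaw":0},{"delta_pos":[2.5,-1.7,0],"yaw":0},{"delta_pos":[2.5,-1.7,0],"yaw":0},{"delta_pos":[2.5,-1.7,-1],"yaw":0},{"delta_pos":[2,-1.7,-2],"yaw":0},{"delta_pos":[0.5,-0.3,-3],"yaw":0},{"delta_pos":[0,0,0],"yaw":0},{"delta_pos":[0,0,0],"yaw":0}]' 0.8
python3 - <<'E'
from w import *
look(dict(C=(707,-35)))
E
```

```text
clock: 15.38
eef_pos: [705.5, -36.9, 111.9]
tool_rot: [-3.137, -0.0, 1.478]
force: [-0.3, 0.0, 1.0]
width: 76.6
gripper_force: 0.0
[705.5 -36.9 111.9] [-3.137 -0.     1.478] force [-0.3  0.   1. ]
C 2548 [709.  -33.7  30.6] [41. 37. 27.] 43.0
```

```bash
python3 -m handwheel '[{"delta_pos":[0.2,0.2,-2],"yaw":0},{"delta_pos":[0,0,-3],"yaw":0},{"delta_pos":[0,0,-3],"yaw":0},{"delta_pos":[0,0,-1.5],"yaw":0},{"delta_pos":[0,0,-1],"yaw":0},{"delta_pos":[0,0,0],"yaw":0},{"delta_pos":[0,0,0],"yaw":0}]' 0.8
python3 - <<'E'
from w import *
look(dict(C=(708,-35)),zlo=8,zhi=42,r=26)
E
```

```text
clock: 16.02
eef_pos: [710.1, -34.5, 9.8]
tool_rot: [3.14, -0.0, 1.479]
force: [1.0, -0.9, 0.2]
width: 77.0
gripper_force: 0.0
[710.1 -34.5   9.8] [ 3.14  -0.     1.479] force [ 1.  -0.9  0.2]
C 7972 [709.3 -33.1  28.9] [41. 38. 34.] 42.0
```

```bash
python3 -m handwheel '[{"delta_pos":[0,0,-0.5],"yaw":0},{"delta_pos":[0,0,-0.3],"yaw":0},{"delta_pos":[0,0,0],"yaw":0},{"delta_pos":[0,0,0],"yaw":0}]' 0.8
python3 -m handwheel '[{"delta_pos":[0,0,0],"yaw":0},{"delta_pos":[0,0,0],"yaw":0},{"delta_pos":[0,0,0],"yaw":0},{"delta_pos":[0,0,0],"yaw":0},{"delta_pos":[0,0,0],"yaw":0},{"delta_pos":[0,0,0],"yaw":0},{"delta_pos":[0,0,0],"yaw":0}]' -1
```

```text
clock: 16.4
eef_pos: [709.2, -35.0, 0.5]
tool_rot: [3.141, 0.0, 1.479]
force: [-0.3, 0.2, -0.1]
width: 77.0
gripper_force: 0.0
clock: 16.98
eef_pos: [709.6, -34.9, 0.9]
tool_rot: [3.141, -0.0, 1.479]
force: [-0.5, -0.3, 5.2]
width: 39.5
gripper_force: 60.2
```

```bash
python3 -m handwheel '[{"delta_pos":[0,0,1.5],"yaw":0},{"delta_pos":[0,0,3],"yaw":0},{"delta_pos":[0,0,3.5],"yaw":0},{"delta_pos":[0,0,3.5],"yaw":0},{"delta_pos":[0,0,3.5],"yaw":0},{"delta_pos":[-1.2,0.7,2.4],"yaw":0},{"delta_pos":[-2.4,1.5,0],"yaw":0},{"delta_pos":[-2.6,1.6,0],"yaw":0},{"delta_pos":[-2.6,1.6,0],"yaw":0},{"delta_pos":[-2.6,1.6,0],"yaw":0}]'
python3 - <<'E'
from w import *
look({},"w7.png")
E
python3 -m handwheel '[{"delta_pos":[-2.6,1.6,0],"yaw":0},{"delta_pos":[-2.6,1.6,0],"yaw":0},{"delta_pos":[-2.6,1.6,0],"yaw":0},{"delta_pos":[-2.6,1.6,0],"yaw":0},{"delta_pos":[-2.6,1.6,0],"yaw":0},{"delta_pos":[-2.2,1.5,0],"yaw":0},{"delta_pos":[-1.2,0.7,0],"yaw":0},{"delta_pos":[0,0,-1.5],"yaw":0},{"delta_pos":[0,0,0],"yaw":0},{"delta_pos":[0,0,0],"yaw":0}]'
```

```text
clock: 17.82
eef_pos: [593.6, 35.5, 175.0]
tool_rot: [3.141, -0.0, 1.478]
force: [0.2, 0.4, -1.0]
width: 39.2
gripper_force: 60.6
[593.6  35.5 175. ] [ 3.141 -0.     1.478] force [ 0.2  0.4 -1. ]
clock: 18.7
eef_pos: [431.6, 136.6, 159.3]
tool_rot: [-3.141, 0.001, 1.479]
force: [-0.1, -0.2, -1.3]
width: 39.4
gripper_force: 60.7
```

```bash
python3 -m handwheel '[{"delta_pos":[-0.1,0.4,-1.5],"yaw":0},{"delta_pos":[0,0,-3],"yaw":0},{"delta_pos":[0,0,-3],"yaw":0},{"delta_pos":[0,0,-1.2],"yaw":0},{"delta_pos":[0,0,-0.6],"yaw":0},{"delta_pos":[0,0,-0.4],"yaw":0},{"delta_pos":[0,0,-0.1],"yaw":0},{"delta_pos":[0,0,0],"yaw":0},{"delta_pos":[0,0,0],"yaw":0}]'
```

```text
clock: 19.45
eef_pos: [431.1, 141.2, 62.2]
tool_rot: [3.14, -0.001, 1.478]
force: [0.3, 0.2, -2.3]
width: 39.3
gripper_force: 60.7
```

```bash
python3 -m handwheel '[{"delta_pos":[0,0,-0.2],"yaw":0},{"delta_pos":[0,0,0],"yaw":0}]'
python3 -m handwheel '[{"delta_pos":[0,0,0],"yaw":0},{"delta_pos":[0,0,0],"yaw":0},{"delta_pos":[0,0,0],"yaw":0},{"delta_pos":[0,0,1],"yaw":0},{"delta_pos":[0,0,2],"yaw":0},{"delta_pos":[0,0,3],"yaw":0},{"delta_pos":[0,0,3],"yaw":0},{"delta_pos":[1,-2,2.5],"yaw":0},{"delta_pos":[1,-3,1],"yaw":0},{"delta_pos":[1,-3,1],"yaw":0}]' 0.4
python3 -m handwheel '[{"delta_pos":[1,-3,0],"yaw":0},{"delta_pos":[1,-3,0],"yaw":0},{"delta_pos":[0,0,0],"yaw":0}]' -1
python3 - <<'E'
from w import *
look(dict(A=(552,238),B=(541,130),C=(430,141)),"w8.png",zlo=70,zhi=107,r=27)
for c in("top","scene"):
    p=get_image(c);w=world(p);np.save("w%s.npy"%c[0],w);save(p,c+"2.png")
    for n,(x,y) in dict(A=(552,238),B=(541,130),C=(430,141)).items():
        q=w[(np.hypot(w[...,0]-x,w[...,1]-y)<27)&(w[...,2]>70)&(w[...,2]<112)]
        if len(q): print(c,n,len(q),((q.min(0)+q.max(0))/2).round(),np.ptp(q,axis=0).round(),np.percentile(q[:,2],97).round())
# lid: points in kiln frame y>120,z>130
    yaw=-0.093;cc,s=np.cos(yaw),np.sin(yaw);r=(w[...,:2]-[491,190])@np.array([[cc,-s],[s,cc]])
    m=(abs(r[...,0])<100)&(r[...,1]>110)&(r[...,1]<230)&(w[...,2]>140)&(w[...,2]<330)
    if m.sum()>50:
        a=np.polyfit(w[...,2][m]-110,r[...,1][m]-130,1);print(c,"lid plane: y-130=",a.round(3),"angle",np.pi/2+np.arctan(a[0]),m.sum())
E
```

```text
clock: 19.62
eef_pos: [430.6, 141.1, 59.8]
tool_rot: [3.141, -0.001, 1.479]
force: [-0.2, -0.1, -0.3]
width: 39.6
gripper_force: 60.7
clock: 20.45
eef_pos: [460.6, 61.0, 196.1]
tool_rot: [3.139, -0.001, 1.482]
force: [0.5, -0.5, -0.2]
width: 59.7
gripper_force: 0.0
clock: 20.7
eef_pos: [481.4, -6.1, 194.5]
tool_rot: [3.14, 0.004, 1.469]
force: [-0.2, -0.9, 0.9]
width: 24.1
gripper_force: 0.0
[481.4  -6.1 194.5] [3.14  0.004 1.469] force [-0.2 -0.9  0.9]
B 2105 [540.6 119.6  88.5] [42. 25. 34.] 104.0
C 2252 [432.  129.2  88.1] [40. 25. 31.] 102.0
top A 215 [553. 237.  88.] [38. 38. 32.] 102.0
top B 200 [543. 130.  89.] [41. 41. 38.] 107.0
top C 199 [432. 140.  90.] [40. 39. 29.] 103.0
top lid plane: y-130= [0.105 0.289] angle 1.6754859356517717 3838
scene A 324 [553. 236.  85.] [39. 42. 30.] 99.0
scene B 329 [544. 127.  88.] [37. 41. 35.] 104.0
scene C 281 [433. 136.  86.] [37. 37. 31.] 101.0
scene lid plane: y-130= [ 0.105 -2.303] angle 1.6756452523450345 6629
```

View pics/scene2.png

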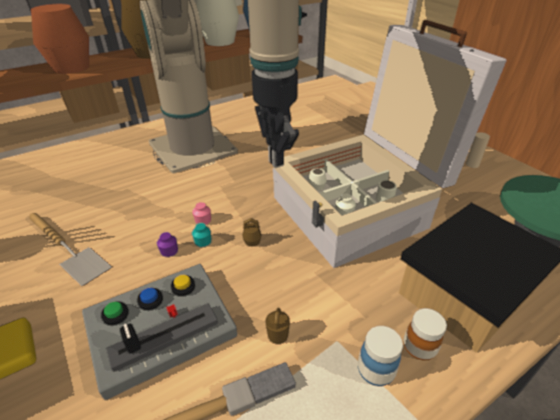

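All three pots stand upright in their own bays: tops at 98, 104 and 100, scene pixels (388,188), (347,203) and (317,175). The lid is at 1.675 rad. Next I plan the closing arc from behind the lid.

```bash
python3 - <<'E'
from m import *
yaw=-0.093;cc,s=np.cos(yaw),np.sin(yaw);R=np.array([[cc,-s],[s,cc]])
for c in "st":
    w=np.load("w%s.npy"%c);r=(w[...,:2]-[491,190])@R;z=w[...,2]
    for lo in (340,355,365,372,380,388,396,404):
        m=(abs(r[...,0])<140)&(r[...,1]>100)&(r[...,1]<260)&(z>lo)&(z<lo+8)
        if m.sum()>3: print(c,lo,m.sum(),"x",r[m,0].min().round(),r[m,0].max().round(),"y",r[m,1].min().round(),r[m,1].max().round())
pts=[]
d=232
for th in list(np.arange(1.675,0,-0.09))+[0.03,-0.01]:
    y=130-d*np.cos(th)+40*np.sin(th)+11;z=110+d*np.sin(th)+40*np.cos(th)
    pts.append([491+0.0929*y,190+.9957*y,z])
pts=np.array(pts);print(np.hstack([pts.round(0),np.vstack([[0,0,0],np.diff(pts,axis=0)/10]).round(2)]))
E
```

```text
s 340 566 x -135.0 136.0 y 149.0 194.0
s 355 559 x -135.0 135.0 y 151.0 194.0
s 365 667 x -134.0 134.0 y 154.0 191.0
s 372 49 x -54.0 55.0 y 165.0 176.0
s 380 110 x -55.0 54.0 y 166.0 175.0
s 388 195 x -53.0 55.0 y 166.0 177.0
t 340 389 x -134.0 133.0 y 152.0 196.0
t 355 335 x -134.0 134.0 y 156.0 199.0
t 365 2137 x -134.0 136.0 y 157.0 197.0
t 372 33 x -108.0 82.0 y 160.0 174.0
t 380 35 x -54.0 55.0 y 169.0 176.0
t 388 314 x -54.0 54.0 y 170.0 182.0
t 396 18 x -43.0 33.0 y 172.0 178.0
[[ 5.10e+02  3.94e+02  3.37e+02  0.00e+00  0.00e+00  0.00e+00]
 [ 5.08e+02  3.73e+02  3.41e+02 -1.90e-01 -2.05e+00  4.80e-01]
 [ 5.06e+02  3.53e+02  3.44e+02 -1.90e-01 -2.09e+00  3.00e-01]
 [ 5.04e+02  3.32e+02  3.45e+02 -2.00e-01 -2.11e+00  1.10e-01]
 [ 5.02e+02  3.10e+02  3.45e+02 -2.00e-01 -2.11e+00 -8.00e-02]
 [ 5.00e+02  2.90e+02  3.42e+02 -2.00e-01 -2.09e+00 -2.70e-01]
 [ 4.98e+02  2.69e+02  3.37e+02 -1.90e-01 -2.06e+00 -4.60e-01]
 [ 4.96e+02  2.49e+02  3.31e+02 -1.90e-01 -2.01e+00 -6.50e-01]
 [ 4.95e+02  2.29e+02  3.22e+02 -1.80e-01 -1.94e+00 -8.20e-01]
 [ 4.93e+02  2.11e+02  3.13e+02 -1.70e-01 -1.86e+00 -1.00e+00]
 [ 4.91e+02  1.93e+02  3.01e+02 -1.60e-01 -1.76e+00 -1.16e+00]
 [ 4.90e+02  1.77e+02  2.88e+02 -1.50e-01 -1.65e+00 -1.32e+00]
 [ 4.88e+02  1.61e+02  2.73e+02 -1.40e-01 -1.53e+00 -1.46e+00]
 [ 4.87e+02  1.47e+02  2.57e+02 -1.30e-01 -1.39e+00 -1.59e+00]
 [ 4.86e+02  1.35e+02  2.40e+02 -1.20e-01 -1.24e+00 -1.71e+00]
 [ 4.85e+02  1.24e+02  2.22e+02 -1.00e-01 -1.09e+00 -1.82e+00]
 [ 4.84e+02  1.15e+02  2.03e+02 -9.00e-02 -9.20e-01 -1.91e+00]
 [ 4.83e+02  1.08e+02  1.83e+02 -7.00e-02 -7.40e-01 -1.98e+00]
 [ 4.83e+02  1.02e+02  1.63e+02 -5.00e-02 -5.60e-01 -2.04e+00]
 [ 4.83e+02  1.01e+02  1.57e+02 -1.00e-02 -1.20e-01 -5.80e-01]
 [ 4.83e+02  9.90e+01  1.48e+02 -2.00e-02 -1.70e-01 -9.30e-01]]
```

```bash
python3 -m handwheel '[{"delta_pos":[0,0,3.5],"yaw":0},{"delta_pos":[0,0,3.5],"yaw":0},{"delta_pos":[0,0,3.5],"yaw":0},{"delta_pos":[0,0,3.5],"yaw":0},{"delta_pos":[0,0,3.5],"yaw":0},{"delta_pos":[0,0,3.5],"yaw":0},{"delta_pos":[0,0,3.5],"yaw":0},{"delta_pos":[0,0,1],"yaw":0},{"delta_pos":[0,0,0],"yaw":0}]' -1
```

```text
clock: 21.6
eef_pos: [481.0, 3.4, 452.3]
tool_rot: [3.136, -0.001, 1.482]
force: [-0.3, 0.2, 0.3]
width: -0.3
gripper_force: 0.0
```

```bash
python3 -m handwheel '[{"delta_pos":[0.25,2,0],"yaw":0},{"delta_pos":[0.25,3,0],"yaw":0},{"delta_pos":[0.25,3,0],"yaw":0},{"delta_pos":[0.25,3,0],"yaw":0},{"delta_pos":[0.25,3,0],"yaw":0},{"delta_pos":[0.25,3,0],"yaw":0},{"delta_pos":[0.25,3,0],"yaw":0},{"delta_pos":[0.25,3,0],"yaw":0},{"delta_pos":[0.25,3,0],"yaw":0},{"delta_pos":[0.25,3,0],"yaw":0}]' -1
python3 -m handwheel '[{"delta_pos":[0.25,3,0],"yaw":0},{"delta_pos":[0.25,3,0],"yaw":0},{"delta_pos":[0.2,3,0],"yaw":0},{"delta_pos":[0,2.7,0],"yaw":0},{"delta_pos":[0,1,0],"yaw":0},{"delta_pos":[0,0,0],"yaw":0},{"delta_pos":[0,0,0],"yaw":0}]' -1
```

```text
clock: 22.43
eef_pos: [503.4, 293.3, 447.2]
tool_rot: [-3.138, 0.002, 1.482]
force: [0.0, 0.5, 0.5]
width: 0.1
gripper_force: 0.0
clock: 23.02
eef_pos: [511.2, 418.1, 447.7]
tool_rot: [-3.14, 0.003, 1.481]
force: [-0.4, -0.6, -0.1]
width: -0.1
gripper_force: 0.0
```

```bash
python3 -m handwheel '[{"delta_pos":[0,0,-2],"yaw":0},{"delta_pos":[0,0,-3],"yaw":0},{"delta_pos":[0,0,-3],"yaw":0},{"delta_pos":[0,0,-1.5],"yaw":0},{"delta_pos":[0,0,-0.7],"yaw":0},{"delta_pos":[0,0,0],"yaw":0}]' -1
python3 -m handwheel '[{"delta_pos":[0,-1.2,0],"yaw":0},{"delta_pos":[0,-1.2,0],"yaw":0},{"delta_pos":[-0.1,-1.5,0],"yaw":0},{"delta_pos":[-0.1,-1.5,0],"yaw":0},{"delta_pos":[-0.1,-1.5,0],"yaw":0}]'
```

```text
clock: 23.52
eef_pos: [512.3, 415.6, 345.9]
tool_rot: [-3.14, 0.003, 1.477]
force: [-0.0, 0.6, -0.2]
width: -0.2
gripper_force: 0.0
clock: 23.93
eef_pos: [509.8, 351.3, 351.0]
tool_rot: [3.137, -0.009, 1.48]
force: [0.4, 5.2, 4.2]
width: 0.1
gripper_force: 3.0
```

```bash
python3 -m handwheel '[{"delta_pos":[-0.3,-2.1,-0.2],"yaw":0},{"delta_pos":[-0.3,-2.1,-0.2],"yaw":0},{"delta_pos":[-0.2,-2.1,-0.4],"yaw":0},{"delta_pos":[-0.2,-2.1,-0.5],"yaw":0},{"delta_pos":[-0.2,-2.0,-0.65],"yaw":0}]'
python3 -m handwheel '[{"delta_pos":[-0.2,-1.95,-0.8],"yaw":0},{"delta_pos":[-0.2,-1.85,-1],"yaw":0},{"delta_pos":[-0.15,-1.75,-1.2],"yaw":0}]'
```

```text
clock: 24.35
eef_pos: [498.7, 244.9, 331.1]
tool_rot: [3.135, -0.005, 1.478]
force: [2.0, 2.1, 1.8]
width: -0.2
gripper_force: 1.8
clock: 24.6
eef_pos: [493.2, 188.6, 300.4]
tool_rot: [3.135, -0.003, 1.477]
force: [2.3, 2.2, 2.2]
width: 0.1
gripper_force: 1.2
```

Tracking the arc well, with about 3 N of contact force.

```bash
python3 -m handwheel '[{"delta_pos":[-0.15,-1.65,-1.3],"yaw":0},{"delta_pos":[-0.15,-1.5,-1.45],"yaw":0},{"delta_pos":[-0.15,-1.4,-1.6],"yaw":0},{"delta_pos":[-0.1,-1.25,-1.7],"yaw":0},{"delta_pos":[-0.1,-1.1,-1.8],"yaw":0}]'
python3 -m handwheel '[{"delta_pos":[-0.1,-0.9,-1.9],"yaw":0},{"delta_pos":[0,-0.7,-2],"yaw":0},{"delta_pos":[0,-0.3,-1],"yaw":0},{"delta_pos":[0,0,0],"yaw":0}]'
```

```text
clock: 25.02
eef_pos: [486.3, 119.0, 220.8]
tool_rot: [3.137, -0.001, 1.477]
force: [0.2, 1.6, 0.1]
width: 0.1
gripper_force: 0.6
clock: 25.35
eef_pos: [483.5, 99.4, 169.6]
tool_rot: [-3.14, 0.002, 1.476]
force: [-0.9, 0.1, -0.4]
width: 0.1
gripper_force: 0.0
```

```bash
python3 -m handwheel '[{"delta_pos":[0,0,-0.8],"yaw":0},{"delta_pos":[0,0,-0.6],"yaw":0},{"delta_pos":[0,0,-0.4],"yaw":0},{"delta_pos":[0,0,0],"yaw":0}]'
python3 -m handwheel '[{"delta_pos":[0,0,-0.2],"yaw":0},{"delta_pos":[0,0,-0.2],"yaw":0},{"delta_pos":[0,0,0],"yaw":0},{"delta_pos":[0,0,0],"yaw":0}]'
python3 -m handwheel '[{"delta_pos":[0,0,-0.2],"yaw":0},{"delta_pos":[0,0,0],"yaw":0},{"delta_pos":[0,0,0],"yaw":0}]'
```

```text
clock: 25.68
eef_pos: [484.7, 101.7, 152.6]
tool_rot: [3.14, -0.0, 1.479]
force: [-0.1, 0.2, 0.4]
width: -0.3
gripper_force: 0.0
clock: 26.02
eef_pos: [484.8, 102.4, 150.0]
tool_rot: [3.139, -0.001, 1.479]
force: [-3.1, -0.4, 14.7]
width: 0.1
gripper_force: 6.9
clock: 26.27
eef_pos: [484.9, 102.4, 149.8]
tool_rot: [3.138, 0.0, 1.479]
force: [-7.7, -3.0, 32.1]
width: 0.1
gripper_force: 16.2
```

The tool stopped at z 150 under 32 N, so the lid is probably seated. I'll lift, check the plane, and head to the fader.

```bash
python3 -m handwheel '[{"delta_pos":[0,0,1],"yaw":0},{"delta_pos":[0,0,3],"yaw":0},{"delta_pos":[0,0,3],"yaw":0},{"delta_pos":[0.7,-2.9,0],"yaw":-0.11},{"delta_pos":[0.8,-3,0],"yaw":-0.11},{"delta_pos":[0.8,-3,0],"yaw":-0.11},{"delta_pos":[0.8,-3,0],"yaw":-0.11},{"delta_pos":[0.8,-3,0],"yaw":-0.11},{"delta_pos":[0.8,-3,0],"yaw":-0.11},{"delta_pos":[0.8,-3,0],"yaw":-0.11}]' -1
python3 -m handwheel '[{"delta_pos":[0.8,-3,0],"yaw":-0.11},{"delta_pos":[0.8,-3,-0.5],"yaw":-0.11},{"delta_pos":[0.8,-3,-0.5],"yaw":-0.11},{"delta_pos":[0.8,-3,-0.5],"yaw":-0.11},{"delta_pos":[0.8,-3,-0.5],"yaw":-0.11},{"delta_pos":[0.8,-3,0],"yaw":-0.11},{"delta_pos":[0.8,-3,0],"yaw":-0.11},{"delta_pos":[0,0,0],"yaw":0},{"delta_pos":[0,0,0],"yaw":0}]' -0.1
cat > con.py <<'E'
from w import *
def con(p,w):
    hsv=cv2.cvtColor(p["color"],cv2.COLOR_RGB2HSV);h=hsv[...,0]
    c=(abs(w[...,0]-557)<110)&(abs(w[...,1]+291)<125)
    out={}
    for k,(a,b) in dict(red=(0,8),yellow=(18,32),blue=(100,125),green=(50,80)).items():
        m=(h>=a)&(h<=b) if k!="red" else (h<8)|(h>172)
        q=w[m&(hsv[...,1]>120)&(hsv[...,2]>50)&c&(w[...,2]>33)]
        if len(q)>10: out[k]=((np.percentile(q,3,axis=0)+np.percentile(q,97,axis=0))/2); print(k,len(q),out[k].round(1))
    q=w[c&(w[...,2]>72)&(w[...,2]<92)]
    if len(q)>10: out["f"]=(np.percentile(q,2,axis=0)+np.percentile(q,98,axis=0))/2; print("fader",len(q),out["f"].round(1),np.ptp(q,axis=0).round(1))
    if "f" in out and "red" in out:
        d=out["f"]-out["red"]; print("rel y",d[0]*.055+d[1]*.9985)
E
python3 - <<'E'
from con import *
st,p,w=look({},"w9.png");con(p,w)
for c in("scene","top"):
    p=get_image(c);w=world(p);r=(w[...,:2]-[491,190])@np.array([[.9957,.0929],[-.0929,.9957]])
    m=(abs(r[...,0])<120)&(abs(r[...,1])<115)&(w[...,2]>100)&(w[...,2]<250)
    print(c,m.sum(),"lid plane",np.polyfit(r[...,1][m],w[...,2][m],1)); con(p,w); save(p,c+"3.png")
E
```

```text
clock: 27.1
eef_pos: [539.7, -108.4, 216.6]
tool_rot: [3.141, -0.001, 0.704]
force: [1.4, 0.6, -0.7]
width: -0.1
gripper_force: 0.0
clock: 27.85
eef_pos: [595.0, -319.2, 195.8]
tool_rot: [3.141, 0.0, -0.063]
force: [-0.1, 1.0, 0.7]
width: 38.7
gripper_force: 0.0
[ 595.  -319.2  195.8] [ 3.141  0.    -0.063] force [-0.1  1.   0.7]
red 315 [ 568.8 -268.    39.9]
yellow 631 [ 555.4 -252.9  125.2]
blue 677 [ 517.5 -291.    46.1]
green 450 [ 515.  -345.8   46.5]
fader 839 [ 599.7 -341.8   79.7] [28.3 20.3 13.5]
rel y -71.95521992663414
scene 6454 lid plane [4.07268036e-05 1.49613743e+02]
red 91 [ 569.7 -267.9   41.2]
yellow 222 [ 521.6 -230.5   47.1]
blue 220 [ 519.1 -290.7   47.2]
green 237 [ 516.8 -350.7   47.3]
fader 279 [ 601.1 -341.8   79.5] [28.1 20.8 14.1]
rel y -71.98509716370712
top 8882 lid plane [6.57741860e-04 1.50722415e+02]
red 39 [ 569.8 -265.4   42. ]
yellow 96 [ 529.  -232.4   79.1]
blue 78 [ 517.3 -287.7   52. ]
green 72 [ 513.  -347.4   52.7]
fader 87 [ 599.6 -338.8   80.7] [26.8 20.7 16.9]
rel y -71.67285864723327
```

View pics/w9.png

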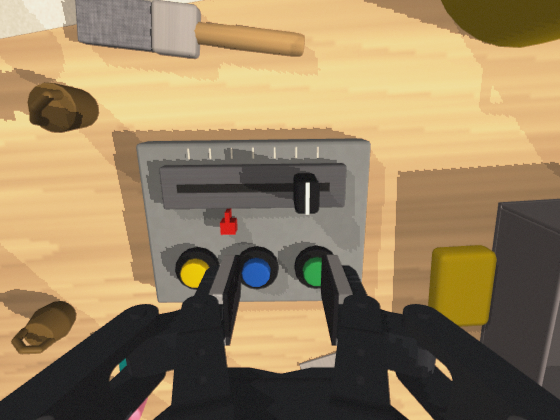

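The lid is flat at z 150, slope 0, so it is shut. The wrist view shows the fader at (307,192) and the pointer at (229,222), and the fader needs +72 mm along the console's y.

```bash
python3 -m handwheel '[{"delta_pos":[0.5,-1.1,-1],"yaw":0},{"delta_pos":[0,-1.1,-2],"yaw":0},{"delta_pos":[0,0,-2.5],"yaw":0},{"delta_pos":[0,0,-2.5],"yaw":0},{"delta_pos":[0,0,-1.5],"yaw":0},{"delta_pos":[0,0,0],"yaw":0},{"delta_pos":[0,0,0],"yaw":0}]' -0.1
python3 - <<'E'
from con import *
st,p,w=look({});con(p,w)
E
```

```text
clock: 28.58
eef_pos: [600.0, -338.8, 100.3]
tool_rot: [-3.141, 0.002, -0.06]
force: [0.1, 0.6, 0.7]
width: 38.7
gripper_force: 0.0
[ 600.  -338.8  100.3] [-3.141e+00  2.000e-03 -6.000e-02] force [0.1 0.6 0.7]
red 685 [ 568.9 -268.2   40. ]
yellow 47 [ 559.4 -311.7  113.4]
blue 301 [ 561.9 -311.2  106.2]
green 1267 [ 515.2 -350.6   46.2]
fader 1909 [ 600.1 -341.8   79.1] [28.2 20.6 13.1]
rel y -71.71118086115071
```

```bash
python3 -m handwheel '[{"delta_pos":[0,-0.25,-1],"yaw":0},{"delta_pos":[0,0,-1.5],"yaw":0},{"delta_pos":[0,0,-1.2],"yaw":0},{"delta_pos":[0,0,-0.4],"yaw":0},{"delta_pos":[0,0,0],"yaw":0},{"delta_pos":[0,0,0],"yaw":0}]' -0.1
python3 -m handwheel '[{"delta_pos":[0,0,0],"yaw":0},{"delta_pos":[0,0,0],"yaw":0},{"delta_pos":[0,0,0],"yaw":0},{"delta_pos":[0,0,0],"yaw":0},{"delta_pos":[0,0,0],"yaw":0}]' -1
```

```text
clock: 29.13
eef_pos: [600.4, -342.0, 60.5]
tool_rot: [3.142, -0.0, -0.061]
force: [0.3, 0.1, 0.8]
width: 38.3
gripper_force: 0.0
clock: 29.55
eef_pos: [600.9, -342.2, 61.4]
tool_rot: [3.141, -0.002, -0.061]
force: [-1.0, 0.8, 4.9]
width: 18.8
gripper_force: 60.4
```

Gripped. Sliding by 72 mm along the console's y, which is (+4, +72) in world axes.

```bash
python3 -m handwheel '[{"delta_pos":[0.05,0.8,0],"yaw":0},{"delta_pos":[0.05,1.2,0],"yaw":0},{"delta_pos":[0.1,1.5,0],"yaw":0},{"delta_pos":[0.1,1.5,0],"yaw":0},{"delta_pos":[0.05,1.2,0],"yaw":0},{"delta_pos":[0.05,0.7,0],"yaw":0},{"delta_pos":[0,0.3,0],"yaw":0},{"delta_pos":[0,0,0],"yaw":0},{"delta_pos":[0,0,0],"yaw":0}]'
python3 - <<'E'
from con import *
for c in("scene","top"):
    p=get_image(c);print(c);con(p,world(p))
E
```

```text
clock: 30.3
eef_pos: [604.7, -267.6, 61.3]
tool_rot: [-3.14, -0.0, -0.06]
force: [-0.7, 1.4, 8.6]
width: 18.9
gripper_force: 61.0
scene
yellow 45 [ 568.1 -230.6   97. ]
blue 82 [ 563.6 -295.7  101.7]
green 230 [ 517.  -351.    47.8]
fader 377 [ 605.  -269.2   81.5] [28.2 46.  19.7]
top
red 27 [ 569.6 -263.2   43. ]
yellow 104 [ 551.5 -260.4  314.2]
fader 51 [ 596.7 -259.8   80.7] [16.5 32.1 16.4]
rel y 4.941499237245715
```

```bash
python3 -m handwheel '[{"delta_pos":[0,-0.15,0],"yaw":0},{"delta_pos":[0,0,0],"yaw":0},{"delta_pos":[0,0,0],"yaw":0}]'
python3 -m handwheel '[{"delta_pos":[0,0,0],"yaw":0},{"delta_pos":[0,0,0],"yaw":0},{"delta_pos":[0,0,0],"yaw":0},{"delta_pos":[0,0,1],"yaw":0},{"delta_pos":[0,0,2],"yaw":0},{"delta_pos":[0,0,3],"yaw":0},{"delta_pos":[0,0,3],"yaw":0},{"delta_pos":[-1,0,1],"yaw":0},{"delta_pos":[0,0,0],"yaw":0},{"delta_pos":[0,0,0],"yaw":0}]' -0.1
python3 - <<'E'
from con import *
st,p,w=look({},"w10.png");con(p,w)
for c in("scene","top"):
    p=get_image(c);print(c);con(p,world(p))
E
```

```text
clock: 30.65
eef_pos: [604.6, -269.6, 61.3]
tool_rot: [-3.14, -0.0, -0.06]
force: [-1.2, 2.1, 9.1]
width: 19.1
gripper_force: 61.1
clock: 31.48
eef_pos: [593.6, -271.6, 160.8]
tool_rot: [3.141, -0.0, -0.062]
force: [0.5, 0.1, -0.7]
width: 38.4
gripper_force: 0.0
[ 593.6 -271.6  160.8] [ 3.141 -0.    -0.062] force [ 0.5  0.1 -0.7]
red 304 [ 566.3 -267.6   40.7]
yellow 405 [ 548.5 -242.8  102.3]
blue 818 [ 517.7 -289.8   46.2]
green 732 [ 515.8 -350.5   46.5]
fader 1085 [ 603.5 -270.2   79.4] [27.8 20.4 13.2]
rel y -0.4904677349007418
scene
yellow 224 [ 521.7 -230.3   46.6]
blue 225 [ 519.1 -290.5   47.3]
green 237 [ 516.4 -350.7   47.3]
fader 236 [ 604.9 -270.7   79.8] [28.3 20.6 14.4]
top
red 39 [ 569.6 -265.7   43.2]
yellow 114 [ 561.3 -263.5  323.8]
blue 21 [ 520.8 -280.5   52.1]
fader 73 [ 601.4 -267.7   80.4] [25.8 20.4 18.1]
rel y -0.2432607479906903
```

View pics/w10.png

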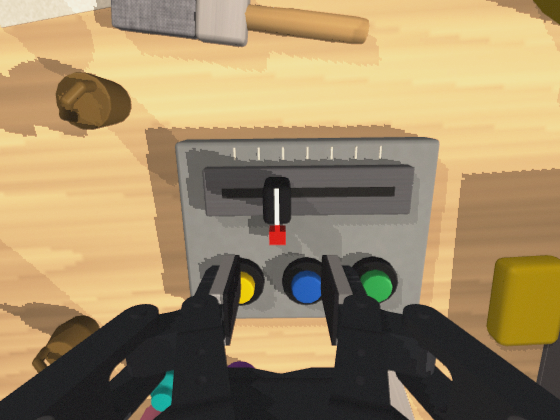

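The wrist view shows the fader (277,195) in line with the pointer (277,236), to within 0.5 mm. Now the keys: yellow (521,-230), blue (518.5,-290), green (515.5,-350).

```bash
python3 -m handwheel '[{"delta_pos":[-1.5,0.9,0],"yaw":0},{"delta_pos":[-2.3,1.3,0],"yaw":0},{"delta_pos":[-2.3,1.3,-2],"yaw":0},{"delta_pos":[-1.2,0.6,-3],"yaw":0},{"delta_pos":[0,0,-3],"yaw":0},{"delta_pos":[0,0,-1],"yaw":0},{"delta_pos":[0,0,0],"yaw":0},{"delta_pos":[0,0,0],"yaw":0},{"delta_pos":[0,0,0],"yaw":0}]' -1
```

```text
clock: 32.38
eef_pos: [522.6, -231.1, 71.2]
tool_rot: [3.141, -0.002, -0.061]
force: [0.8, 0.7, 1.2]
width: 0.0
gripper_force: 0.0
```

```bash
python3 -m handwheel '[{"delta_pos":[-0.1,0.1,-1],"yaw":0},{"delta_pos":[0,0,-0.8],"yaw":0},{"delta_pos":[0,0,-0.5],"yaw":0},{"delta_pos":[0,0,-0.3],"yaw":0},{"delta_pos":[0,0,0],"yaw":0},{"delta_pos":[0,0,0],"yaw":0}]' -1
```

```text
clock: 32.88
eef_pos: [520.9, -229.6, 45.9]
tool_rot: [3.141, -0.002, -0.061]
force: [-2.8, 1.8, 15.7]
width: -0.2
gripper_force: 7.5
```

Yellow bottomed at z 46. Next blue.

```bash
python3 -m handwheel '[{"delta_pos":[0,0,1],"yaw":0},{"delta_pos":[0,0,2],"yaw":0},{"delta_pos":[-0.1,-2,0],"yaw":0},{"delta_pos":[-0.1,-2.5,0],"yaw":0},{"delta_pos":[-0.1,-1.5,0],"yaw":0},{"delta_pos":[0,0,0],"yaw":0},{"delta_pos":[0,0,0],"yaw":0}]' -1
python3 -m handwheel '[{"delta_pos":[0,0,-1],"yaw":0},{"delta_pos":[0,0,-1],"yaw":0},{"delta_pos":[0,0,-0.6],"yaw":0},{"delta_pos":[0,0,-0.4],"yaw":0},{"delta_pos":[0,0,0],"yaw":0},{"delta_pos":[0,0,0],"yaw":0}]' -1
```

```text
clock: 33.47
eef_pos: [516.6, -290.0, 74.1]
tool_rot: [-3.141, 0.001, -0.063]
force: [-0.1, 1.9, -0.7]
width: 0.1
gripper_force: 0.0
clock: 33.97
eef_pos: [517.4, -287.5, 45.8]
tool_rot: [-3.14, 0.001, -0.06]
force: [-3.8, 4.1, 20.5]
width: 0.4
gripper_force: 10.2
```

Blue bottomed. Next green.

```bash
python3 -m handwheel '[{"delta_pos":[0,0,1],"yaw":0},{"delta_pos":[0,0,2],"yaw":0},{"delta_pos":[-0.1,-2.1,0],"yaw":0},{"delta_pos":[-0.1,-2.5,0],"yaw":0},{"delta_pos":[0,-1.6,0],"yaw":0},{"delta_pos":[0,0,0],"yaw":0},{"delta_pos":[0,0,0],"yaw":0}]' -1
python3 -m handwheel '[{"delta_pos":[0,0,-1],"yaw":0},{"delta_pos":[0,0,-1],"yaw":0},{"delta_pos":[0,0,-0.6],"yaw":0},{"delta_pos":[0,0,-0.4],"yaw":0},{"delta_pos":[0,0,0],"yaw":0},{"delta_pos":[0,0,0],"yaw":0}]' -1
python3 -m handwheel '[{"delta_pos":[0,0,1],"yaw":0},{"delta_pos":[0,0,3],"yaw":0},{"delta_pos":[0,0,3],"yaw":0},{"delta_pos":[0,0,3],"yaw":0},{"delta_pos":[0,0,3],"yaw":0},{"delta_pos":[0,0,0],"yaw":0}]' -1
python3 - <<'E'
from con import *
st,p,w=look({});con(p,w)
for c in("scene","top"):
    p=get_image(c);print(c);w=world(p);con(p,w);save(p,c+"4.png")
    r=(w[...,:2]-[491,190])@np.array([[.9957,.0929],[-.0929,.9957]])
    m=(abs(r[...,0])<120)&(abs(r[...,1])<115)&(w[...,2]>100)&(w[...,2]<250);print(np.polyfit(r[...,1][m],w[...,2][m],1))
E
```

```text
clock: 34.55
eef_pos: [514.5, -351.4, 73.4]
tool_rot: [-3.141, 0.001, -0.062]
force: [0.0, 0.5, -0.6]
width: 0.1
gripper_force: 0.0
clock: 35.05
eef_pos: [515.5, -349.4, 45.9]
tool_rot: [-3.14, 0.001, -0.06]
force: [-3.9, 4.4, 19.7]
width: 0.2
gripper_force: 9.5
clock: 35.55
eef_pos: [518.5, -352.7, 179.7]
tool_rot: [3.137, -0.009, -0.06]
force: [1.2, -1.6, 0.2]
width: 0.2
gripper_force: 0.0
[ 518.5 -352.7  179.7] [ 3.137 -0.009 -0.06 ] force [ 1.2 -1.6  0.2]
red 419 [ 568.4 -268.1   39.7]
yellow 954 [ 520.2 -231.4   46. ]
blue 871 [ 517.3 -291.1   46.2]
green 830 [ 514.4 -350.6   46.6]
fader 1274 [ 602.4 -271.    79.3] [28.1 21.  13.3]
rel y -1.0543152184768991
scene
yellow 221 [ 521.3 -230.6   46.6]
blue 221 [ 519.2 -290.7   46.9]
green 237 [ 516.4 -350.7   47.4]
fader 239 [ 604.5 -270.8   79.5] [28.5 20.4 15.5]
[-6.90368201e-05  1.49598827e+02]
top
red 39 [ 569.6 -265.1   43.6]
yellow 108 [ 539.3 -278.7  296.9]
blue 74 [ 517.9 -287.9   52. ]
green 68 [ 513.9 -347.2   52.1]
fader 85 [ 602.2 -267.8   80.6] [26.2 20.6 17.3]
rel y -0.8933036815221505
[-2.81404013e-05  1.50728833e+02]
```

View pics/scene4.png

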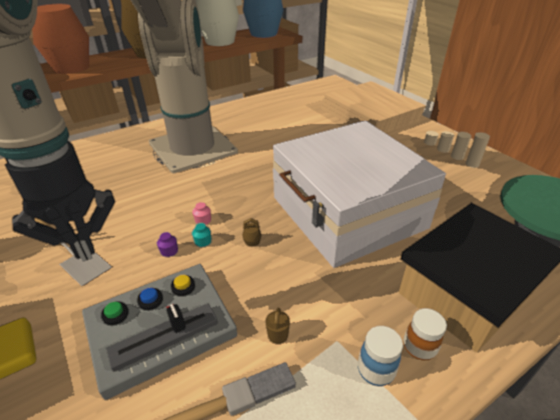

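The picture shows the lid shut (360,190), the fader level with the pointer (176,317), all keys up, both raw pots in place, and the arm clear. Handing in.

```bash
python3 -c "from cell import ctrl;print(ctrl.finish_job())"
```

```text
the job is handed in; nothing more can be done
None
```

The job is handed in with no verdict returned: the three white pots present stood upright in separate bays when last seen before the lid was shut, the lid lies flat, the fader is within about 1 mm of the pointer, yellow, blue and green were each pressed fully down in that order, and the brown pots were not touched.

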